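# Hang up a returned headset and pick up the left-behind earbud with the hygiene tongs

### The arm

A 7-joint arm with a two-finger parallel gripper is mounted at the origin on a cart in front of the work surface, level with it; the furniture and walls round the work are solid. World frame = base frame: x ahead of the robot, y to its left, z up, the work surface at z = 0. Lengths are in m, angles in rad, forces in N, time in s.
With the tool pointing down it reaches from about 0.4 to 0.85 m from the base axis. Payload 10.4 kg.
Tool frame: the origin (TCP) lies midway between the tips of the shut fingers; the grasp point (between the pads) lies 19 mm behind it; z points along the fingers, y is the line along which they close (so a half turn about z gives the same grasp; the last joint's range is limited). The gripper opens to 87 mm and grips with 3 to 60 N. Pads are 19 mm wide; open, the fingers measure 117 mm over their backs; the gripper's body (75 mm by 190 mm) begins 51 mm behind the grasp point.
Start: joints at [1.247, 0.332, -0.065, 1.46, 0.022, 1.35, -0.088], TCP at [0.185, -0.597, 0.223] pointing down, gripper open.
Joint ranges: [-2.6, 2.6], [-0.5, 2.12], [-1.47, 1.34], [0.16, 2.42], [-1.27, 4.41], [0.06, 2.06], [-2.6, 2.6]. Speed limits (rad/s): [2.22, 2.22, 2.79, 2.79, 3.14, 3.14, 3.14].

### API

Orientations are given as a 3x3 rotation matrix whose columns are the frame's x, y, z axes.
In Python, from cell import robot gives the robot as it stands.
- The arm moves only by the shell command python3 -m jog 'ROWS'. ROWS is JSON, a list of rows, each an object of numbers: "rx", "ry", "rz": the turn, a rotation vector about the tool's x, y, z in degrees; "tx", "ty", "tz": the shift along the tool's x, y, z in cm; "claw": the opening, from 0 (shut) to 1 (fully open). A call has 1 to 10 rows; each row is the pose to reach, as a shift and turn from the pose commanded when the call began, along the tool's axes at that moment; what a row does not reach only later rows make up. A row lasts 1/8 s, in which the tool goes at most 62.5 mm and 10.7 degrees, less where a joint would pass 70% of its speed; a pose out of reach is approached as far as the arm can. A call with a gripper value outside its range is refused whole. The fingers move at their own pace and stop on an object; the grip force is fixed at half the most. Time passes only in rows, so rows that repeat a pose let the fingers close. It gives the time, the measured TCP pose, the force, the opening and the grip force at its end, in the units of the state.
- robot.sense(): the state, without advancing time (a new reading comes with each control period).
- robot.grab_frame(name): name is "side" or "top" or "wrist"; returns (picture, depth): 420x560x3 uint8, red, green, blue; 420x560 float32, m along the optical axis (not along the pixel's ray), 0 where there is no reading.
- robot.camera_params(name): a dict with "fx", "fy", "cx", "cy" (pixels), "position" and "attitude" of the camera in the world; the wrist camera has in their place "tool_from_camera" (4x4, takes a point from camera to tool coordinates, whose origin is the TCP and whose axes are the flange's). Camera axes: x right, y up, looking along -z (the intrinsics and any distortion apply to the point x, -y, -z); pixel columns grow to the right and rows downward; lengths in m; the calibration is good to about 2 mm. The wrist camera is an equidistant fisheye: a pixel r from the principal point sees the ray r / f radians off the axis. A picture is of the moment at which its call begins: read the wrist's pose just before it. camera_params takes no time and is no camera call.
- robot.finish_job(): hands the job in; it is judged then, once.
The state is a dict: "clock": time; "joint_pos": joint angles; "joint_velocities": joint speeds; "tau": joint torques, N m; "tool_pos": TCP position; "orientation": TCP orientation; "contact_force": force on the tool from outside, world axes, zero at the start; "wrist_torque": the same for the moment, N m; "finger_gap": finger opening in m; "grip_force": force on a finger pad.
Only numpy, scipy, OpenCV 4.12 (cv2) and the standard library are available. Lean on these libraries where they do the work, as an engineer would, in place of code of your own. Each camera call takes 0.05 s, during which the arm holds its last target. There are 200 camera calls.

### The job

A reader has handed back a listening headset and left a used earbud on the desk under it. Hang the standing headset by its headband over the bar of the headset rail, on the free part beside the headset that already hangs there, and let go of it; then take the sprung tongs, close their jaws on the earbud (never touch it with the gripper itself) and lift it clear, about 20 cm above the desk, for the reader to see. Finish while still holding it up in the tongs; leave the headset that already hangs on the rail, and the other things on the desk, where they are.

Things in the scene. Friction and masses are not known exactly. Their poses are not given: they have to be found in the camera images.
- headset: Returned headset, grey square ear cups, dark headband; 152 wide (cup to cup) x 58 x 150 mm high, 0.18 kg, standing on its flat cup bottoms over the earbud. Origin: centre of underside, on the desk. x: cup to cup, y: across the headband, z: up. Ear pads 86 mm apart. Top of the headband: a pad 44 mm long (x), 26 mm wide (y), 15 mm thick, from 135 to 150 mm up; grip its 26 mm width from above.
- headset_band (a point): Middle of the underside of the standing headset's headband, 15 mm under its top; this comes to rest on the bar. Take no more than the upper 12 mm of the pad between the fingers, or the fingertips strike the bar first.
- rail: Headset rail, fixed: upside-down U of 14 mm steel tube on a wooden board 100 x 370 x 10 mm. Origin: centre of the board's underside. The level bar runs along y, straight for y = -143 to +143 mm, upper side 158 mm above the desk; posts at y = -165, +165 mm, no higher. A hung headset has one cup on either side (headset x along rail x), cup bottoms 23 mm above the desk.
- rail_bar (a point): Middle of the bar's upper side, 158 mm above the desk. From here to the bar's -y (right) end the bar is free.
- headset_hung: A second, equal headset that already hangs loose on the bar, 70 to 90 mm from the bar's middle towards its +y (left) end; it stays there. Origin and axes as for the standing headset.
- hung_band (a point): Middle of the underside of the hanging headset's headband.
- tongs: Sprung steel tongs, 210 x 20 mm high, 0.10 kg, lying so that the jaws close sideways. Origin: on the desk midway between the grips, by the centre of mass; x: to the jaws, z: up. Hinge at x = -95 mm, dark ribbed grips at -28 to +28, jaw pads (20 high) at +66 to +96. Over the grips 51 mm open (jaw gap 56), 30 mm with the jaws parallel 18 mm apart, 22 mm with them shut. Frame turns with the -y arm.
- tongs_jaws (a point): Midpoint between the jaw pads of the open tongs: tongs x = +81 mm, 10 mm above the tongs' lower edge. As the gripper squeezes, both arms turn inwards alike, so the jaws stay centred 81 mm ahead of the middle of the grips.
- tongs_arm (a joint): Closing angle of the tongs: 0 open, about 0.22 rad when closed on the earbud, 0.31 when shut on nothing. A spring opens them: each grip pushes back with 2.6 N when open, 4.5 N when closed on the earbud, which is enough to carry the tongs in half-squeezed fingers.
- earbud: White wireless earbud, 0.012 kg, on the desk between the standing headset's cups: a round body 18 mm across, 15.5 mm high, a small grey soft tip on top (24 mm in all), and a stem 7 mm thick lying along the desk to 33 mm from the body's centre. Origin: centre of the round body's underside; stem along -x, roughly towards the robot. Close the jaws along its y, on the round body's sides.
- reader_cards: Block of white blank cards, 56 x 87 x 18 mm, lying on the desk; stays where it is.
- usb_stick: Blue usb stick, 18 x 52 x 9 mm, lying on the desk; stays where it is.
- mouse: Black computer mouse, 97 x 60 x 36 mm; stays where it is.
- stapler: Black desk stapler, 37 x 150 x 52 mm; stays where it is.
There are look-alikes about, which are no part of the job. Leave any green look-alike of the headset alone.

How it is judged:
By the outcome, as a careful person would: the job done as asked, in the order asked, and still so for the second after the job is handed in, while the arm keeps its last pose, push and grip.
It also fails if it takes over 72 s, if anything falls off the work surface, if the arm or the gripper's body presses on something with over 40 N, if the wrist force passes 120 N, or if a joint passes its speed limit or range.

## Working session

There is one attempt and no reset: what is moved stays moved. The work goes in short steps, Python scripts to look and compute and a shell command to move; the robot and the scene stay as the last step left them, time stands still between calls to the robot, and variables do not carry over. Pictures are saved under pics/ and viewed, at most 10 in all, crops included, and the job is handed in when it is done.

```bash
mkdir -p pics; ls
python3 - <<'E'
from cell import robot
import cv2,numpy as np
for n in("top","side"):
    p,d=robot.grab_frame(n); cv2.imwrite(f"pics/{n}0.png",p[:,:,::-1]); np.save(f"pics/{n}0.npy",d); print(n,robot.camera_params(n))
print(robot.camera_params("wrist")); s=robot.sense();print({k:np.round(s[k],3).tolist() for k in s})
E
```

```text
pics
top {'fx': 434.36049215490425, 'fy': 434.36049215490425, 'cx': 275.1661120913386, 'cy': 210.98252860487761, 'position': array([0.38761378, 0.03921028, 1.53740181]), 'attitude': array([[ 0.00719755,  0.99826532, -0.05843413],
       [-0.99989117,  0.00643208, -0.01327727],
       [-0.01287838,  0.05852334,  0.99820297]])}
side {'fx': 462.6636381644434, 'fy': 462.6636381644434, 'cx': 287.0085845852413, 'cy': 206.9519637715298, 'position': array([0.40550309, 1.10364172, 0.97409989]), 'attitude': array([[-0.99885508,  0.02227666, -0.04233543],
       [-0.047075  , -0.61519759,  0.78696624],
       [-0.00851368,  0.78805817,  0.61554191]])}
{'fx': 325.19226210127806, 'fy': 325.19226210127806, 'cx': 276.087119147798, 'cy': 212.01557494340136, 'tool_from_camera': array([[-3.45978413e-04,  9.56386360e-01,  2.92104450e-01,
         8.10428953e-02],
       [ 9.99999743e-01,  5.14085177e-04, -4.98745318e-04,
         9.90121002e-04],
       [-6.27159787e-04,  2.92104203e-01, -9.56386293e-01,
        -1.62116270e-01],
       [ 0.00000000e+00,  0.00000000e+00,  0.00000000e+00,
         1.00000000e+00]])}
{'clock': 0.1, 'joint_pos': [1.247, 0.333, -0.065, 1.461, 0.022, 1.35, -0.089], 'joint_velocities': [0.0, -0.002, -0.0, -0.001, 0.0, -0.0, 0.0], 'tau': [0.002, -62.455, 0.025, -39.072, -0.061, 0.037, 0.0], 'tool_pos': [0.185, -0.597, 0.222], 'orientation': [[0.955, 0.296, -0.0], [0.296, -0.955, 0.001], [-0.0, -0.001, -1.0]], 'contact_force': [1.41, -0.32, 0.068], 'wrist_torque': [-0.049, -0.009, -0.007], 'grip_force': 0.0, 'finger_gap': 0.087}
```

View pics/top0.png

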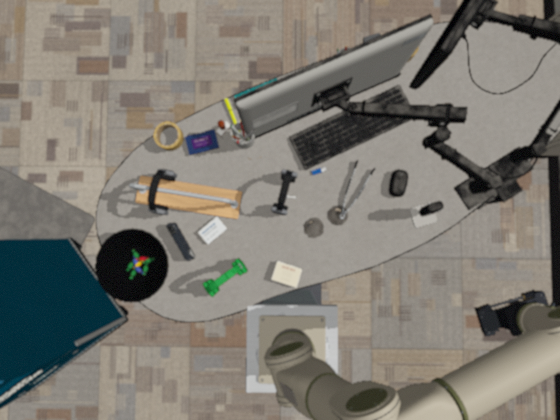

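View pics/side0.png

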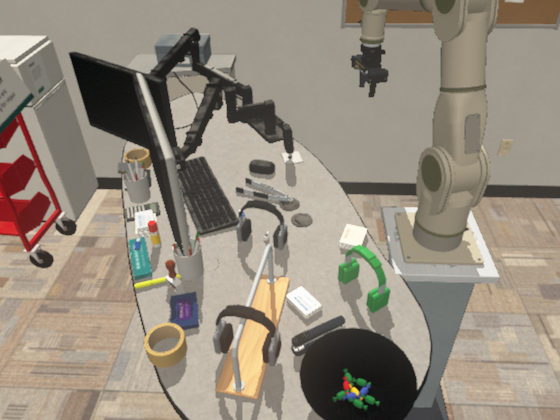

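```bash
cat > h.py <<'E'
import numpy as np,cv2
from cell import robot
def cloud(n,d):
    c=robot.camera_params(n); v,u=np.mgrid[:d.shape[0],:d.shape[1]].astype(float)
    if n!="wrist":
        P=np.stack([(u-c["cx"])/c["fx"]*d,-(v-c["cy"])/c["fy"]*d,-d],-1)
        return P@np.array(c["attitude"]).T+c["position"]
    s=robot.sense() 
    x=(u-c["cx"])/c["fx"];y=(v-c["cy"])/c["fy"];r=np.hypot(x,y)+1e-9;t=np.tan(r)/r
    P=np.stack([x*t*d,-y*t*d,-d],-1);T=np.array(c["tool_from_camera"])
    return (P@T[:3,:3].T+T[:3,3])@np.array(s["orientation"]).T+s["tool_pos"]
def rect(P):
    c,wh,a=cv2.minAreaRect(P[:,:2].astype(np.float32)*1000)
    return np.round(c,1),np.round(wh,1),round(a,1)
E
python3 - <<'E'
from h import *
p=cv2.imread("pics/top0.png")
cv2.imwrite("pics/topc.png",cv2.resize(p[140:250,255:415],None,fx=5,fy=5,interpolation=cv2.INTER_CUBIC))
d=np.load("pics/top0.npy");P=cloud("top",d)
def reg(u0,u1,v0,v1,z0,z1,nm):
    Q=P[v0:v1,u0:u1].reshape(-1,3);Q=Q[(Q[:,2]>z0)&(Q[:,2]<z1)]
    print(nm,len(Q),np.round(Q.mean(0)*1000,1),rect(Q))
Q=P[225:250,280:320];print("desk z",np.median(Q[...,2]))
reg(268,302,160,220,.143,.16,"pad")
reg(268,302,160,220,.03,.16,"headset")
reg(185,245,180,220,.145,.17,"bar")
reg(130,250,165,225,.004,.02,"board")
reg(145,178,165,215,.155,.2,"hungpad")
reg(325,380,155,226,.008,.04,"tongs")
reg(278,305,190,204,.004,.03,"bud")
E
```

```text
desk z 0.002028087514938437
pad 187 [542.9  28.7 148.8] (array([542.8,  28.5]), array([25.8, 87.1]), 75.5)
headset 517 [536.6  29.5 108. ] (array([542.9,  28.5]), array([ 56.8, 154.5]), 75.6)
bar 201 [513.1 275.2 157.3] (array([513.2, 275.1]), array([146.9,  13.8]), 81.1)
board 3040 [526.4 348.8  10.1] (array([534.3, 365.5]), array([210.8, 426.4]), 0.3)
hungpad 334 [537.9 436.  167.3] (array([545.3, 431.2]), array([85.8, 98.2]), 22.5)
tongs 297 [ 563.3 -197.7   15.7] (array([ 553.6, -205.8]), array([248.2, 181.3]), 0.3)
bud 71 [528.7  -6.8   8.1] (array([528.9,   3.9]), array([46.5, 92. ]), 0.4)
```

View pics/topc.png

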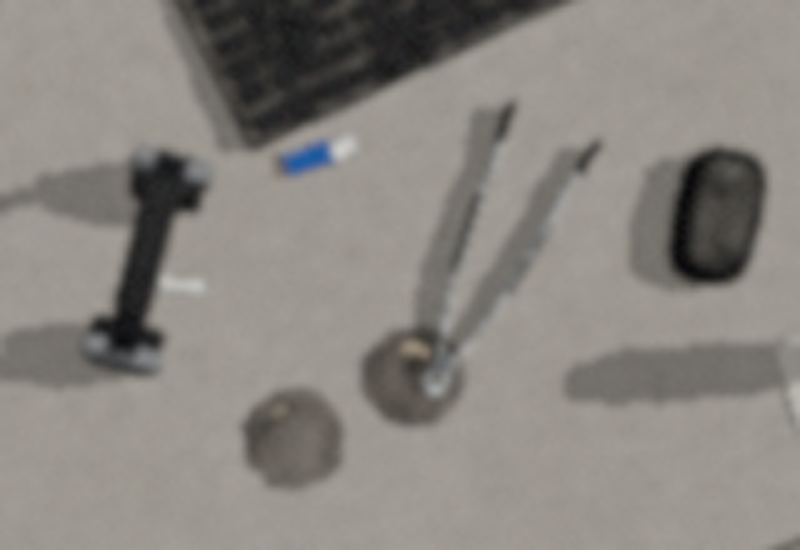

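Run:
```python
from h import *
p=cv2.imread("pics/top0.png").astype(int);P=cloud("top",np.load("pics/top0.npy"))
m=(p[...,2]-p[...,0]>50)&(P[...,2]>.006)&(P[...,2]<.016);m[:165]=0;m[225:]=0;m[:,:125]=0;m[:,250:]=0
Q=P[m];print("board",len(Q),rect(Q))
B=P[165:225,125:250].reshape(-1,3)
b=B[(B[:,2]>.146)&(B[:,2]<.166)];b=b[b[:,1]<.37]
vx,vy,x0,y0=cv2.fitLine(b[:,:2].astype(np.float32),cv2.DIST_HUBER,0,.001,.001).ravel();print("bar",vx,vy,x0,y0,b[:,1].min(),b[:,1].max(),np.degrees(np.arctan2(vy,vx)))
h=B[(B[:,2]>.169)&(B[:,2]<.19)];print("hung",len(h),rect(h),h.mean(0))
# tongs
import itertools
T=P[155:228,318:385];c=p[155:228,318:385]
Q=T[(T[...,2]>.012)&(T[...,2]<.035)];print("tongs",len(Q))
v=np.argwhere((T[...,2]>.012)&(T[...,2]<.035))+[155,318]
for a,q in list(zip(v,Q))[::12]: print(a,np.round(q*1000))
print("discs z",P[225:230,310:317,2].mean(),P[216:222,331:337,2].mean())
print("stem",np.round(P[196:199,286:298]*1000).tolist()[1])
s=P[140:230,255:415]
```

```text
board 1725 (array([526.2, 367. ]), array([368.1,  97.9]), 81.4)
bar 0.15402845 0.98806643 0.5148961 0.2863839 0.20282958136805143 0.3697950772141447 81.13954
hung 155 (array([539.8, 445.3]), array([28.8, 85.4]), 72.0) [0.53982978 0.44434196 0.17359772]
tongs 249
[155 319] [675. -94.  19.]
[155 331] [ 675. -136.   19.]
[156 324] [ 670. -111.   26.]
[157 320] [667. -97.  23.]
[158 319] [664. -93.  21.]
[159 319] [661. -94.  19.]
[160 321] [ 658. -101.   18.]
[161 323] [ 654. -108.   19.]
[164 356] [ 643. -223.   22.]
[169 320] [626. -98.  14.]
[171 321] [ 619. -101.   14.]
[174 353] [ 608. -213.   21.]
[179 367] [ 591. -262.   19.]
[184 348] [ 573. -196.   18.]
[187 363] [ 563. -249.   15.]
[190 362] [ 552. -244.   19.]
[194 358] [ 538. -231.   15.]
[199 345] [ 520. -184.   23.]
[205 351] [ 499. -206.   17.]
[211 342] [ 478. -175.   13.]
[213 345] [ 471. -184.   23.]
discs z 0.004015696722511709 0.005140227596735751
stem [[514.0, 23.0, 147.0], [526.0, 18.0, 17.0], [526.0, 15.0, 18.0], [527.0, 11.0, 6.0], [527.0, 8.0, 12.0], [526.0, 4.0, 15.0], [527.0, 0.0, 6.0], [527.0, -3.0, 4.0], [527.0, -7.0, 10.0], [527.0, -10.0, 5.0], [528.0, -14.0, -0.0], [528.0, -17.0, 0.0]]
```

Run:
```python
from h import *
P=cloud("top",np.load("pics/top0.npy"));Q=P[np.load("pics/top0.npy")>0]
a=np.array([.185,-.597]);b=np.array([.543,.0285]);d=b-a;L=np.hypot(*d);d/=L
s=(Q[:,:2]-a)@d;t=(Q[:,:2]-a)@[-d[1],d[0]]
for lo in np.arange(0,.75,.08):
    print(round(lo,2),[ (round(w,2),round(float(Q[(s>lo)&(s<lo+.08)&(t>-w)&(t<-w+.06)][:,2].max(initial=0)),2)) for w in (.3,.24,.18,.12,.06,0,-.06,-.12)])
```

```text
0.0 [(0.3, 0.0), (0.24, 0.0), (0.18, 0.0), (0.12, 0.0), (0.06, 0.6), (0, 0.64), (-0.06, 0.66), (-0.12, 0.66)]
0.08 [(0.3, 0.02), (0.24, 0.01), (0.18, 0.0), (0.12, 0.0), (0.06, 0.0), (0, 0.64), (-0.06, 0.66), (-0.12, 0.68)]
0.16 [(0.3, 0.02), (0.24, 0.01), (0.18, 0.01), (0.12, 0.01), (0.06, 0.0), (0, 0.0), (-0.06, 0.0), (-0.12, 0.68)]
0.24 [(0.3, 0.01), (0.24, 0.15), (0.18, 0.15), (0.12, 0.01), (0.06, 0.01), (0, 0.01), (-0.06, 0.01), (-0.12, 0.0)]
0.32 [(0.3, 0.04), (0.24, 0.04), (0.18, 0.01), (0.12, 0.01), (0.06, 0.01), (0, 0.01), (-0.06, 0.01), (-0.12, 0.01)]
0.4 [(0.3, 0.04), (0.24, 0.04), (0.18, 0.01), (0.12, 0.01), (0.06, 0.01), (0, 0.01), (-0.06, 0.01), (-0.12, 0.01)]
0.48 [(0.3, 0.01), (0.24, 0.03), (0.18, 0.03), (0.12, 0.03), (0.06, 0.03), (0, 0.01), (-0.06, 0.02), (-0.12, 0.01)]
0.56 [(0.3, 0.24), (0.24, 0.03), (0.18, 0.01), (0.12, 0.01), (0.06, 0.01), (0, 0.02), (-0.06, 0.01), (-0.12, 0.01)]
0.64 [(0.3, 0.24), (0.24, 0.03), (0.18, 0.03), (0.12, 0.07), (0.06, 0.16), (0, 0.16), (-0.06, 0.12), (-0.12, 0.01)]
0.72 [(0.3, 0.39), (0.24, 0.03), (0.18, 0.03), (0.12, 0.12), (0.06, 0.15), (0, 0.16), (-0.06, 0.07), (-0.12, 0.01)]
```

```bash
R='{"tx":52.7,"ty":-49.1,"tz":-7.8,"rz":31.6,"claw":1}'; python3 -m jog '[{"tx":52.7,"ty":-49.1,"tz":-7.8,"rz":31.6,"claw":1},{"tx":52.7,"ty":-49.1,"tz":-7.8,"rz":31.6},{"tx":52.7,"ty":-49.1,"tz":-7.8,"rz":31.6},{"tx":52.7,"ty":-49.1,"tz":-7.8,"rz":31.6},{"tx":52.7,"ty":-49.1,"tz":-7.8,"rz":31.6},{"tx":52.7,"ty":-49.1,"tz":-7.8,"rz":31.6},{"tx":52.7,"ty":-49.1,"tz":-7.8,"rz":31.6},{"tx":52.7,"ty":-49.1,"tz":-7.8,"rz":31.6},{"tx":52.7,"ty":-49.1,"tz":-7.8,"rz":31.6},{"tx":52.7,"ty":-49.1,"tz":-7.8,"rz":31.6}]'
```

```text
schema error: expected keys rx, ry, rz, tx, ty, tz, claw
```

```bash
python3 -m jog '[{"rx":0,"ry":0,"rz":31.6,"tx":52.7,"ty":-49.1,"tz":-7.8,"claw":1},{"rx":0,"ry":0,"rz":31.6,"tx":52.7,"ty":-49.1,"tz":-7.8,"claw":1},{"rx":0,"ry":0,"rz":31.6,"tx":52.7,"ty":-49.1,"tz":-7.8,"claw":1},{"rx":0,"ry":0,"rz":31.6,"tx":52.7,"ty":-49.1,"tz":-7.8,"claw":1},{"rx":0,"ry":0,"rz":31.6,"tx":52.7,"ty":-49.1,"tz":-7.8,"claw":1},{"rx":0,"ry":0,"rz":31.6,"tx":52.7,"ty":-49.1,"tz":-7.8,"claw":1},{"rx":0,"ry":0,"rz":31.6,"tx":52.7,"ty":-49.1,"tz":-7.8,"claw":1},{"rx":0,"ry":0,"rz":31.6,"tx":52.7,"ty":-49.1,"tz":-7.8,"claw":1},{"rx":0,"ry":0,"rz":31.6,"tx":52.7,"ty":-49.1,"tz":-7.8,"claw":1},{"rx":0,"ry":0,"rz":31.6,"tx":52.7,"ty":-49.1,"tz":-7.8,"claw":1}]'
```

```text
clock: 1.35
tool_pos: [0.493, -0.0585, 0.2897]
orientation: [[0.969, -0.249, 0.0], [-0.249, -0.969, -0.0], [0.0, 0.0, -1.0]]
contact_force: [1.6, -0.5, -0.1]
finger_gap: 0.087
grip_force: 0.0
```

```bash
python3 -m jog '[{"rx":0,"ry":0,"rz":0,"tx":2.7,"ty":-9.7,"tz":0,"claw":1},{"rx":0,"ry":0,"rz":0,"tx":2.7,"ty":-9.7,"tz":0,"claw":1},{"rx":0,"ry":0,"rz":0,"tx":2.7,"ty":-9.7,"tz":0,"claw":1},{"rx":0,"ry":0,"rz":0,"tx":2.7,"ty":-9.7,"tz":0,"claw":1}]'
python3 - <<'E'
from h import *
P,d=None,None
p,d=robot.grab_frame("wrist");cv2.imwrite("pics/w1.png",p[:,:,::-1]);W=cloud("wrist",d)
s=robot.sense();print(s["tool_pos"])
Q=W[(d>0)&(W[...,2]>.143)&(W[...,2]<.158)&(abs(W[...,0]-.543)<.1)&(abs(W[...,1]-.03)<.08)];print(len(Q),rect(Q),Q.mean(0),Q[:,2].max())
E
```

```text
clock: 1.85
tool_pos: [0.5425, 0.0264, 0.2891]
orientation: [[0.969, -0.248, -0.001], [-0.248, -0.969, -0.0], [-0.001, 0.001, -1.0]]
contact_force: [0.3, 0.5, 0.1]
finger_gap: 0.0867
grip_force: 0.0
[0.54246312 0.02587689 0.2892851 ]
1813 (array([545.7,  28.2]), array([25.8, 79. ]), 74.7) [0.54660532 0.02814019 0.14811996] 0.15242104479509788
```

View pics/w1.png

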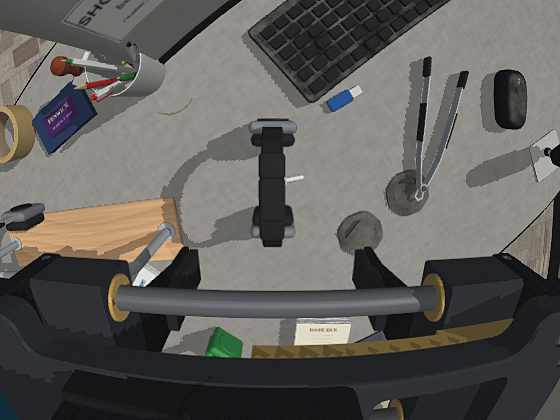

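```bash
python3 -m jog '[{"rx":0,"ry":0,"rz":0,"tx":0.1,"ty":-0.2,"tz":6,"claw":1},{"rx":0,"ry":0,"rz":0,"tx":0.1,"ty":-0.2,"tz":11,"claw":1},{"rx":0,"ry":0,"rz":0,"tx":0.1,"ty":-0.2,"tz":14,"claw":1},{"rx":0,"ry":0,"rz":0,"tx":0.1,"ty":-0.2,"tz":14.9,"claw":1},{"rx":0,"ry":0,"rz":0,"tx":0.1,"ty":-0.2,"tz":14.9,"claw":1},{"rx":0,"ry":0,"rz":0,"tx":0.1,"ty":-0.2,"tz":14.9,"claw":0.2},{"rx":0,"ry":0,"rz":0,"tx":0.1,"ty":-0.2,"tz":14.9,"claw":0.2},{"rx":0,"ry":0,"rz":0,"tx":0.1,"ty":-0.2,"tz":14.9,"claw":0.2},{"rx":0,"ry":0,"rz":0,"tx":0.1,"ty":-0.2,"tz":14.9,"claw":0.2},{"rx":0,"ry":0,"rz":0,"tx":0.1,"ty":-0.2,"tz":14.9,"claw":0.2}]'
```

```text
clock: 3.15
tool_pos: [0.5442, 0.0287, 0.1406]
orientation: [[0.969, -0.248, 0.0], [-0.248, -0.969, -0.0], [0.0, 0.0, -1.0]]
contact_force: [-0.7, 0.5, -0.5]
finger_gap: 0.045
grip_force: 0.0
```

```bash
python3 -m jog '[{"rx":0,"ry":0,"rz":0,"tx":0,"ty":0,"tz":0,"claw":0.2},{"rx":0,"ry":0,"rz":0,"tx":0,"ty":0,"tz":0,"claw":0.2},{"rx":0,"ry":0,"rz":0,"tx":0,"ty":0,"tz":0,"claw":0.2},{"rx":0,"ry":0,"rz":0,"tx":0,"ty":0,"tz":0,"claw":0.2},{"rx":0,"ry":0,"rz":0,"tx":0,"ty":0,"tz":-1,"claw":0.2}]'
```

```text
clock: 3.78
tool_pos: [0.5436, 0.0286, 0.1501]
orientation: [[0.969, -0.248, -0.002], [-0.248, -0.969, -0.0], [-0.002, 0.001, -1.0]]
contact_force: [-0.2, 0.4, -0.8]
finger_gap: 0.0257
grip_force: 30.0
```

```bash
python3 -m jog '[{"rx":0,"ry":0,"rz":0,"tx":0,"ty":0,"tz":-4,"claw":0.2},{"rx":0,"ry":0,"rz":0,"tx":0,"ty":0,"tz":-9,"claw":0.2},{"rx":0,"ry":0,"rz":0,"tx":0,"ty":0,"tz":-14,"claw":0.2},{"rx":0,"ry":0,"rz":0,"tx":0,"ty":0,"tz":-19,"claw":0.2},{"rx":0,"ry":0,"rz":-1,"tx":-1,"ty":-4,"tz":-19,"claw":0.2},{"rx":0,"ry":0,"rz":-2,"tx":-3,"ty":-9,"tz":-19,"claw":0.2},{"rx":0,"ry":0,"rz":-3,"tx":-5,"ty":-14,"tz":-19,"claw":0.2},{"rx":0,"ry":0,"rz":-4,"tx":-7,"ty":-19,"tz":-19,"claw":0.2},{"rx":0,"ry":0,"rz":-5.6,"tx":-8.8,"ty":-23.5,"tz":-19,"claw":0.2},{"rx":0,"ry":0,"rz":-5.6,"tx":-9.4,"ty":-25.4,"tz":-19,"claw":0.2}]'
python3 - <<'E'
from h import *
p,d=robot.grab_frame("side");cv2.imwrite("pics/s2.png",p[:,:,::-1])
p,d=robot.grab_frame("wrist");cv2.imwrite("pics/w2.png",p[:,:,::-1]);W=cloud("wrist",d)
s=robot.sense();print(s["tool_pos"])
# bar seen from the wrist, headset band
Q=W[(d>0)&(W[...,2]>.145)&(W[...,2]<.165)&(abs(W[...,0]-.52)<.04)&(abs(W[...,1]-.3)<.15)];print(len(Q))
if len(Q)>30: print(np.round(Q.mean(0),4), cv2.fitLine(Q[:,:2].astype(np.float32),cv2.DIST_HUBER,0,.001,.001).ravel())
Q=W[(d>0)&(W[...,2]>.335)&(W[...,2]<.358)&(abs(W[...,0]-.516)<.06)&(abs(W[...,1]-.3)<.04)];print(len(Q),rect(Q))
p,d=robot.grab_frame("top");P=cloud("top",d);np.save("pics/t2.npy",d);cv2.imwrite("pics/t2.png",p[:,:,::-1])
# lowest parts of cups / bar from top
Q=P[(d>0)&(P[...,2]>.146)&(P[...,2]<.166)&(abs(P[...,0]-.52)<.04)&(abs(P[...,1]-.29)<.1)];print(len(Q),cv2.fitLine(Q[:,:2].astype(np.float32),cv2.DIST_HUBER,0,.001,.001).ravel())
E
```

```text
clock: 5.03
tool_pos: [0.5144, 0.3014, 0.341]
orientation: [[0.989, -0.148, -0.0], [-0.148, -0.989, 0.001], [-0.001, -0.001, -1.0]]
contact_force: [-0.2, -0.9, -0.6]
finger_gap: 0.0257
grip_force: 30.0
[0.51474229 0.30085492 0.34075279]
2174
[0.5226 0.3323 0.1562] [0.14744775 0.9890698  0.5207262  0.2989506 ]
6080 (array([514.4, 298.3]), array([91.1, 42.6]), 0.6)
68 [0.1619268  0.98680276 0.5058159  0.2276802 ]
```

View pics/s2.png

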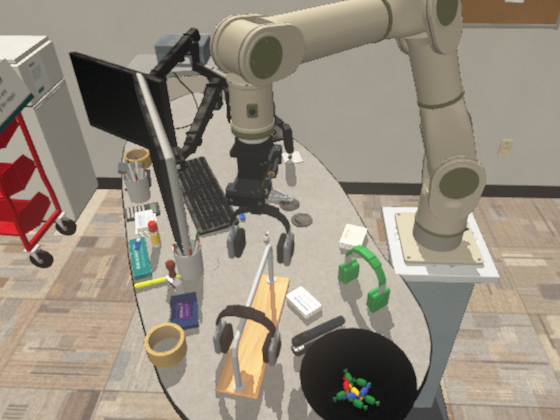

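```bash
python3 -m jog '[{"rx":0,"ry":0,"rz":0,"tx":0.4,"ty":0,"tz":0,"claw":0.2},{"rx":0,"ry":0,"rz":0,"tx":0.4,"ty":0,"tz":4,"claw":0.2},{"rx":0,"ry":0,"rz":0,"tx":0.4,"ty":0,"tz":9,"claw":0.2},{"rx":0,"ry":0,"rz":0,"tx":0.4,"ty":0,"tz":13.5,"claw":0.2},{"rx":0,"ry":0,"rz":0,"tx":0.4,"ty":0,"tz":16,"claw":0.2},{"rx":0,"ry":0,"rz":0,"tx":0.4,"ty":0,"tz":17.2,"claw":0.2},{"rx":0,"ry":0,"rz":0,"tx":0.4,"ty":0,"tz":17.5,"claw":0.2},{"rx":0,"ry":0,"rz":0,"tx":0.4,"ty":0,"tz":17.6,"claw":0.2},{"rx":0,"ry":0,"rz":0,"tx":0.4,"ty":0,"tz":17.7,"claw":0.2}]'
```

```text
clock: 6.3
tool_pos: [0.5206, 0.2978, 0.1645]
orientation: [[0.988, -0.153, 0.001], [-0.153, -0.988, 0.001], [0.001, -0.001, -1.0]]
contact_force: [-1.0, 0.2, -2.3]
finger_gap: 0.0259
grip_force: 30.0
```

```bash
python3 -m jog '[{"rx":0,"ry":0,"rz":0,"tx":0,"ty":0,"tz":0.1,"claw":0.2},{"rx":0,"ry":0,"rz":0,"tx":0,"ty":0,"tz":0.1,"claw":0.35},{"rx":0,"ry":0,"rz":0,"tx":0,"ty":0,"tz":0.1,"claw":0.5},{"rx":0,"ry":0,"rz":0,"tx":0,"ty":0,"tz":0.1,"claw":0.8},{"rx":0,"ry":0,"rz":0,"tx":0,"ty":0,"tz":0.1,"claw":0.8},{"rx":0,"ry":0,"rz":0,"tx":0,"ty":0,"tz":0.1,"claw":0.8},{"rx":0,"ry":0,"rz":0,"tx":0,"ty":0,"tz":-2,"claw":0.8},{"rx":0,"ry":0,"rz":0,"tx":0,"ty":0,"tz":-7,"claw":1},{"rx":0,"ry":0,"rz":0,"tx":0,"ty":0,"tz":-13,"claw":1}]'
python3 - <<'E'
from h import *
p,d=robot.grab_frame("wrist");cv2.imwrite("pics/w3.png",p[:,:,::-1]);W=cloud("wrist",d)
Q=W[(d>0)&(W[...,2]>.168)&(W[...,2]<.182)&(abs(W[...,0]-.52)<.08)&(abs(W[...,1]-.3)<.05)];print(len(Q),rect(Q),Q.mean(0))
E
```

```text
clock: 7.42
tool_pos: [0.5197, 0.2971, 0.2943]
orientation: [[0.988, -0.152, -0.002], [-0.152, -0.988, -0.001], [-0.001, 0.001, -1.0]]
contact_force: [1.6, 0.8, 0.0]
finger_gap: 0.0815
grip_force: 0.0
2020 (array([523. , 299.4]), array([76.7, 78.5]), 37.8) [0.52817736 0.29864216 0.17723813]
```

View pics/w3.png

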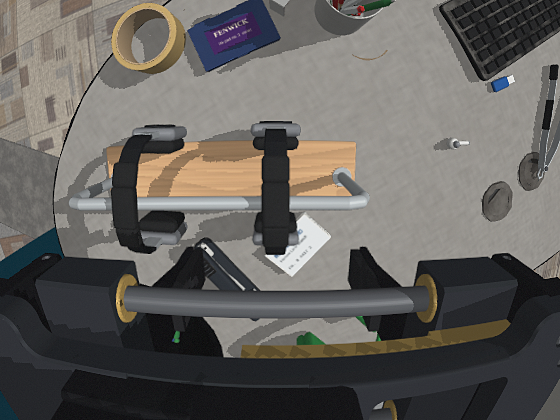

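```bash
python3 -m jog '[{"rx":0,"ry":0,"rz":0,"tx":0,"ty":5,"tz":-2,"claw":1},{"rx":0,"ry":0,"rz":0,"tx":0,"ty":11,"tz":-2,"claw":1},{"rx":0,"ry":0,"rz":0,"tx":0,"ty":17,"tz":-2,"claw":1},{"rx":0,"ry":0,"rz":0,"tx":0,"ty":23,"tz":-2,"claw":1},{"rx":0,"ry":0,"rz":0,"tx":0,"ty":29,"tz":-2,"claw":1},{"rx":0,"ry":0,"rz":0,"tx":0,"ty":35,"tz":-2,"claw":1},{"rx":0,"ry":0,"rz":0,"tx":0,"ty":39,"tz":-2,"claw":1},{"rx":0,"ry":0,"rz":0,"tx":0,"ty":39,"tz":-2,"claw":1},{"rx":0,"ry":0,"rz":0,"tx":0,"ty":39,"tz":-2,"claw":1}]'
python3 - <<'E'
from h import *
p,d=robot.grab_frame("wrist");np.save("pics/w4d.npy",d);W=cloud("wrist",d);np.save("pics/w4.npy",W);cv2.imwrite("pics/w4f.png",p[:,:,::-1])
# metric orthophoto: 1 px = 0.5 mm, x .42-.70 up, y .06..-.34 right
X,Y=np.meshgrid(np.arange(.44,.70,.0005)[::-1],np.arange(-.31,.08,.0005)[::-1],indexing="ij")
c=robot.camera_params("wrist");s=robot.sense();T=np.array(c["tool_from_camera"])
G=np.stack([X,Y,X*0+.012],-1);L=(G-s["tool_pos"])@np.array(s["orientation"]);C=(L-T[:3,3])@T[:3,:3]
x,y,z=C[...,0],-C[...,1],-C[...,2];r=np.hypot(x,y);th=np.arctan2(r,z)
o=cv2.remap(p[:,:,::-1].copy(),(c["cx"]+c["fx"]*th*x/r).astype(np.float32),(c["cy"]+c["fy"]*th*y/r).astype(np.float32),cv2.INTER_CUBIC)
cv2.imwrite("pics/ortho.png",o);print(o.shape,s["tool_pos"],s["clock"])
E
```

```text
clock: 8.6
tool_pos: [0.4609, -0.087, 0.3136]
orientation: [[0.988, -0.151, 0.0], [-0.151, -0.988, 0.0], [0.0, -0.0, -1.0]]
contact_force: [-0.8, -0.4, 0.3]
finger_gap: 0.0867
grip_force: 0.0
(520, 780, 3) [ 0.46094018 -0.08652375  0.31359486] 8.65
```

View pics/ortho.png

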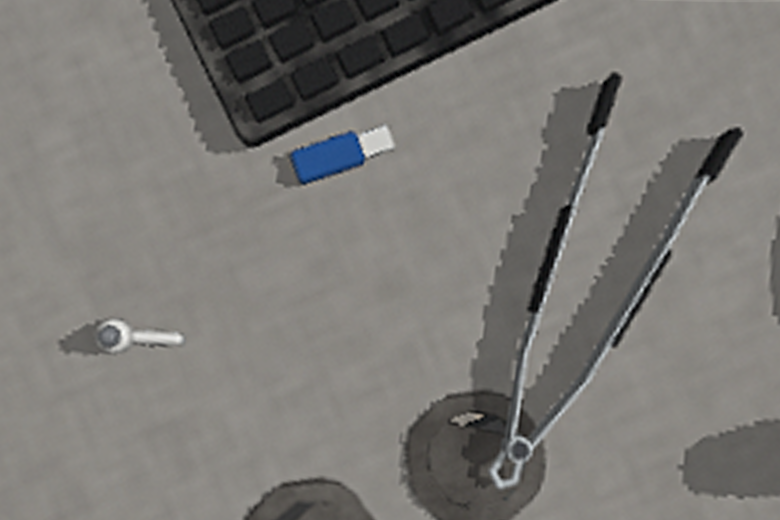

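Run:
```python
from h import *
W=np.load("pics/w4.npy");d=np.load("pics/w4d.npy");p=cv2.imread("pics/w4f.png").astype(int).sum(2)
M=(d>0)&(abs(W[...,0]-.56)<.14)&(W[...,1]<-.14)&(W[...,1]>-.32)
dk=W[(d>0)&(abs(W[...,0]-.5)<.03)&(abs(W[...,1]+.06)<.04)];print("desk",np.median(dk[:,2]))
yaw=np.radians(-24.3);ax=np.array([np.cos(yaw),np.sin(yaw)]);ay=np.array([-ax[1],ax[0]])
o=np.array([.560,-.2165])
Q=W[M&(W[...,2]>.008)&(W[...,2]<.035)];a=(Q[:,:2]-o)@ax;b=(Q[:,:2]-o)@ay
k=(abs(b)<.06);print(len(Q))
for lo in list(range(-110,100,14)):
    m=k&(a*1000>lo)&(a*1000<lo+14)
    if m.sum()>3: print(lo,m.sum(),np.round([b[m].min()*1e3,b[m].max()*1e3,b[m&(b<0)].mean()*1e3,b[m&(b>0)].mean()*1e3,Q[m,2].max()*1e3],1))
print(a[k].min(),a[k].max())
E=W[(d>0)&(abs(W[...,0]-.53)<.02)&(abs(W[...,1]-.01)<.04)&(W[...,2]>.006)];print(rect(E),E[:,2].max())
E2=E[E[:,2]>.011];print(rect(E2),E2.mean(0)); print(np.round(robot.sense()["joint_pos"],2))
```

```text
desk 0.41870888140198415
1551
-110 54 [-6.4  7.1 -3.9  4.3 23.3]
-96 94 [-7.9  7.5 -3.8  4.3 24.3]
-82 63 [-11.7  11.3  -8.6   9.2  20.8]
-68 55 [-16.3  16.3 -12.7  12.8  20.9]
-54 58 [-19.2  18.1 -16.2  16.9  20. ]
-40 65 [-21.   21.6 -18.   18.2  20.6]
-26 94 [-23.8  24.4 -20.6  21.5  21.5]
-12 95 [-25.4  25.3 -22.2  22.7  21.5]
2 94 [-28.2  26.9 -23.8  24.2  21.4]
16 80 [-29.6  27.5 -25.2  25.6  21.4]
30 54 [-28.   26.7 -25.9  25.8  21. ]
44 54 [-28.5  27.4 -26.9  26.6  20.4]
58 77 [-33.8  32.6 -29.2  28.7  21.8]
72 96 [-34.8  34.1 -30.8  31.   21.7]
86 67 [-36.3  35.1 -32.3  32.2  21.9]
-0.11386827297102622 0.09615226011845082
(array([524.4,   1.2]), array([61.2, 20. ]), 66.5) 0.4256439976519282
(array([522.4,   2. ]), array([61.2, 16.2]), 65.9) [ 0.51257355 -0.01124253  0.37026177]
[ 0.64 -0.03 -0.53  1.68 -0.01  1.49 -1.61]
```

```bash
python3 - <<'E'
from h import *
d=np.load("pics/top0.npy");P=cloud("top",d);P=P[(d>0)&(P[...,2]<1.2)]
for x in np.arange(.44,.80,.04): print(round(x,2),[round(float(P[(abs(P[:,0]-x-.02)<.02)&(abs(P[:,1]-y)<.02)][:,2].max(initial=-1)),2) for y in np.arange(-.44,.0,.04)])
E
python3 -m jog '[{"rx":0,"ry":0,"rz":5,"tx":4,"ty":4,"tz":0,"claw":1},{"rx":0,"ry":0,"rz":10,"tx":8,"ty":8,"tz":2,"claw":1},{"rx":0,"ry":0,"rz":15.6,"tx":11.7,"ty":11.4,"tz":6,"claw":1},{"rx":0,"ry":0,"rz":15.6,"tx":11.7,"ty":11.4,"tz":12,"claw":1},{"rx":0,"ry":0,"rz":15.6,"tx":11.7,"ty":11.4,"tz":18,"claw":1},{"rx":0,"ry":0,"rz":15.6,"tx":11.7,"ty":11.4,"tz":22,"claw":1},{"rx":0,"ry":0,"rz":15.6,"tx":11.7,"ty":11.4,"tz":23,"claw":1},{"rx":0,"ry":0,"rz":15.6,"tx":11.7,"ty":11.4,"tz":23,"claw":1}]'
```

```text
0.44 [0.15, 0.01, 0.01, 0.01, 0.01, 0.01, 0.02, 0.03, 0.01, 0.01, 0.01]
0.48 [0.15, 0.01, 0.01, 0.01, 0.01, 0.01, 0.03, 0.02, 0.01, 0.01, 0.01]
0.52 [0.01, 0.04, 0.04, 0.03, 0.01, 0.02, 0.03, 0.01, 0.01, 0.01, 0.01]
0.56 [0.01, 0.04, 0.04, 0.03, 0.02, 0.02, 0.03, 0.01, 0.01, 0.01, 0.01]
0.6 [0.01, 0.04, 0.04, 0.01, 0.03, 0.02, 0.03, 0.01, 0.01, 0.03, 0.03]
0.64 [0.31, 0.31, 0.01, 0.01, 0.01, 0.03, 0.01, 0.02, 0.03, 0.03, 0.03]
0.68 [0.31, 0.31, 0.01, 0.01, 0.01, 0.02, 0.03, 0.03, 0.03, 0.03, 0.03]
0.72 [0.32, 0.31, 0.3, 0.29, 0.28, 0.27, 0.24, 0.03, 0.03, 0.03, 0.03]
0.76 [0.32, 0.31, 0.3, 0.29, 0.28, 0.27, 0.26, 0.25, 0.23, 0.22, 0.02]
clock: 9.65
tool_pos: [0.5597, -0.2177, 0.0844]
orientation: [[0.911, -0.411, 0.001], [-0.411, -0.911, 0.0], [0.001, -0.0, -1.0]]
contact_force: [0.3, -0.2, -0.9]
finger_gap: 0.087
grip_force: 0.0
```

```bash
python3 -m jog '[{"rx":0,"ry":0,"rz":0,"tx":0,"ty":-0.1,"tz":4,"claw":1},{"rx":0,"ry":0,"rz":0,"tx":0,"ty":-0.1,"tz":7,"claw":1},{"rx":0,"ry":0,"rz":0,"tx":0,"ty":-0.1,"tz":8,"claw":1},{"rx":0,"ry":0,"rz":0,"tx":0,"ty":-0.1,"tz":8,"claw":0.5},{"rx":0,"ry":0,"rz":0,"tx":0,"ty":-0.1,"tz":8,"claw":0.5},{"rx":0,"ry":0,"rz":0,"tx":0,"ty":-0.1,"tz":8,"claw":0.5},{"rx":0,"ry":0,"rz":0,"tx":0,"ty":-0.1,"tz":8,"claw":0.5},{"rx":0,"ry":0,"rz":0,"tx":0,"ty":-0.1,"tz":8,"claw":0.5},{"rx":0,"ry":0,"rz":0,"tx":0,"ty":-0.1,"tz":8,"claw":0.5},{"rx":0,"ry":0,"rz":0,"tx":0,"ty":-0.1,"tz":8,"claw":0.5}]'; python3 -m jog '[{"rx":0,"ry":0,"rz":0,"tx":0,"ty":0,"tz":0,"claw":0.5},{"rx":0,"ry":0,"rz":0,"tx":0,"ty":0,"tz":-0.5,"claw":0.5},{"rx":0,"ry":0,"rz":0,"tx":0,"ty":0,"tz":-2,"claw":0.5},{"rx":0,"ry":0,"rz":0,"tx":0,"ty":0,"tz":-4,"claw":0.5}]'
```

```text
clock: 10.9
tool_pos: [0.5599, -0.2175, 0.004]
orientation: [[0.911, -0.412, 0.001], [-0.412, -0.911, -0.0], [0.001, -0.0, -1.0]]
contact_force: [1.2, 0.8, 5.8]
finger_gap: 0.044
grip_force: 5.3
clock: 11.4
tool_pos: [0.559, -0.2175, 0.0445]
orientation: [[0.911, -0.413, -0.001], [-0.413, -0.911, 0.0], [-0.001, 0.0, -1.0]]
contact_force: [-0.5, -1.3, -0.9]
finger_gap: 0.0437
grip_force: 3.1
```

```bash
python3 -m jog '[{"rx":0,"ry":0,"rz":-6,"tx":0,"ty":0,"tz":-4,"claw":0.5},{"rx":0,"ry":0,"rz":-15,"tx":-1,"ty":-1.5,"tz":-7.5,"claw":0.5},{"rx":0,"ry":0,"rz":-25,"tx":-2,"ty":-3,"tz":-7.5,"claw":0.5},{"rx":0,"ry":0,"rz":-35,"tx":-3,"ty":-4.5,"tz":-7.5,"claw":0.5},{"rx":0,"ry":0,"rz":-45,"tx":-4,"ty":-6,"tz":-7.5,"claw":0.5},{"rx":0,"ry":0,"rz":-55,"tx":-5,"ty":-7.5,"tz":-7.5,"claw":0.5},{"rx":0,"ry":0,"rz":-65,"tx":-6,"ty":-9,"tz":-7.5,"claw":0.5},{"rx":0,"ry":0,"rz":-75,"tx":-7,"ty":-10.5,"tz":-7.5,"claw":0.5},{"rx":0,"ry":0,"rz":-85,"tx":-8,"ty":-12,"tz":-7.5,"claw":0.5},{"rx":0,"ry":0,"rz":-95,"tx":-9.5,"ty":-13.2,"tz":-7.5,"claw":0.5}]'
```

```text
clock: 12.65
tool_pos: [0.5275, -0.0576, 0.1199]
orientation: [[0.326, 0.945, 0.001], [0.945, -0.326, -0.001], [-0.0, 0.001, -1.0]]
contact_force: [-0.2, 0.3, -0.7]
finger_gap: 0.0439
grip_force: 3.1
```

```bash
python3 -m jog '[{"rx":0,"ry":0,"rz":-8,"tx":0,"ty":0,"tz":0,"claw":0.5},{"rx":0,"ry":0,"rz":-16,"tx":0,"ty":0,"tz":0,"claw":0.5},{"rx":0,"ry":0,"rz":-16,"tx":0,"ty":0,"tz":0,"claw":0.5},{"rx":0,"ry":0,"rz":-16,"tx":0,"ty":0,"tz":0,"claw":0.5}]'
python3 - <<'E'
from h import *
p,d=robot.grab_frame("wrist");W=cloud("wrist",d);np.save("pics/w5.npy",W);np.save("pics/w5d.npy",d);cv2.imwrite("pics/w5.png",p[:,:,::-1]);print(robot.sense()["tool_pos"])
E
```

```text
clock: 13.15
tool_pos: [0.5274, -0.0582, 0.1191]
orientation: [[0.062, 0.998, 0.001], [0.998, -0.062, -0.001], [-0.0, 0.001, -1.0]]
contact_force: [0.2, -0.2, -0.3]
finger_gap: 0.0433
grip_force: 3.1
[ 0.52736177 -0.05822825  0.11896198]
```

View pics/w5.png

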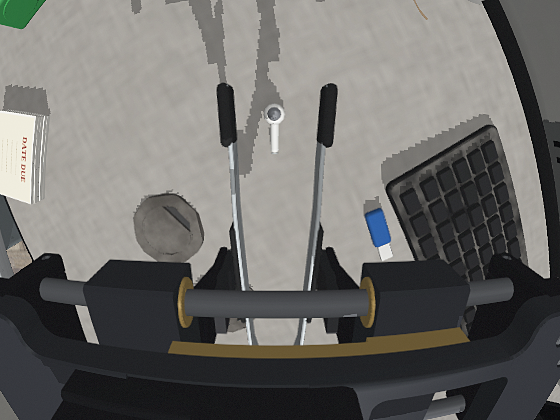

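Run:
```python
from h import *
W=np.load("pics/w5.npy");d=np.load("pics/w5d.npy");p=cv2.imread("pics/w5.png").astype(int)
s=robot.sense();R=np.array(s["orientation"]);L=(W-s["tool_pos"])@R
J=np.zeros(d.shape,bool);J[70:170,200:350]=1
a=J&(d>0)&(L[...,2]<.03)&(p.sum(2)<150)&(L[...,0]>.06)
for sg in(-1,1):
    q=L[a&(sg*L[...,1]>0)];print("jaw",len(q),np.round(np.r_[q.min(0),q.max(0)]*1000,1))
w=J&(d>0)&(p.min(2)>185)&(L[...,2]>.06);b=L[w&(L[...,0]>0)]
print("bud",len(b),np.round(np.r_[b.min(0),b.max(0)]*1000,1),rect(b),"world",W[w].mean(0))
v=np.argwhere(w);print(v.min(0),v.max(0))
top=v[v[:,0]<128];print(top.mean(0), np.round((L[118,262:288]*1000)[::3],1).tolist())
```

```text
jaw 941 [ 66.  -25.7 -18.   95.1 -18.6   1.5]
jaw 950 [ 65.6  20.9 -17.5  94.7  28.1   1.2]
bud 285 [ 47.8  -7.2  99.4  87.5   7.4 118.8] (array([68.1, -1.7]), array([39.5, 13.8]), 9.1) world [0.53197163 0.00879054 0.00889277]
[106 266] [153 284]
[119.03100775 276.43410853] [[77.6, -11.1, 119.5], [77.7, -8.1, 106.2], [77.6, -5.6, 105.0], [77.7, -3.1, 97.6], [77.7, -0.7, 97.0], [77.7, 1.7, 96.1], [77.6, 4.1, 105.3], [77.6, 6.6, 108.5], [77.5, 9.4, 119.3]]
```

```bash
python3 -m jog '[{"rx":0,"ry":0,"rz":0,"tx":-0.2,"ty":-0.15,"tz":3,"claw":0.5},{"rx":0,"ry":0,"rz":0,"tx":-0.2,"ty":-0.15,"tz":7,"claw":0.5},{"rx":0,"ry":0,"rz":0,"tx":-0.2,"ty":-0.15,"tz":10,"claw":0.5},{"rx":0,"ry":0,"rz":0,"tx":-0.2,"ty":-0.15,"tz":11,"claw":0.5},{"rx":0,"ry":0,"rz":0,"tx":-0.2,"ty":-0.15,"tz":11.2,"claw":0.5},{"rx":0,"ry":0,"rz":0,"tx":-0.2,"ty":-0.15,"tz":11.2,"claw":0.5}]'
python3 - <<'E'
from h import *
p,d=robot.grab_frame("wrist");cv2.imwrite("pics/w6.png",cv2.resize(p[60:260,180:380,::-1],None,fx=2.5,fy=2.5,interpolation=2))
E
```

```text
clock: 13.95
tool_pos: [0.5265, -0.06, 0.0076]
orientation: [[0.059, 0.998, 0.002], [0.998, -0.059, -0.0], [-0.0, 0.002, -1.0]]
contact_force: [0.1, 0.2, -0.9]
finger_gap: 0.0438
grip_force: 3.1
```

View pics/w6.png

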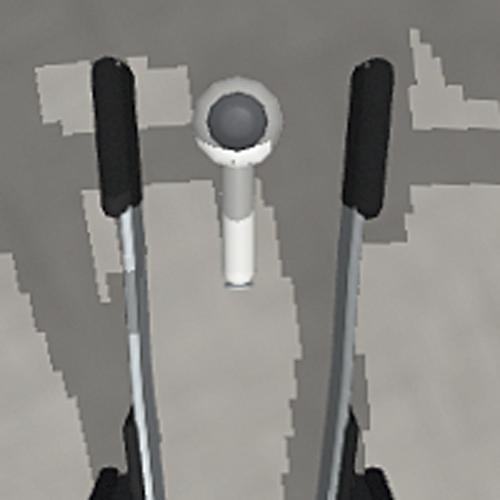

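```bash
python3 -m jog '[{"rx":0,"ry":0,"rz":0,"tx":0.3,"ty":-0.05,"tz":0.1,"claw":0.5},{"rx":0,"ry":0,"rz":0,"tx":0.3,"ty":-0.05,"tz":0.1,"claw":0.45},{"rx":0,"ry":0,"rz":0,"tx":0.3,"ty":-0.05,"tz":0.1,"claw":0.4},{"rx":0,"ry":0,"rz":0,"tx":0.3,"ty":-0.05,"tz":0.1,"claw":0.36},{"rx":0,"ry":0,"rz":0,"tx":0.3,"ty":-0.05,"tz":0.1,"claw":0.32},{"rx":0,"ry":0,"rz":0,"tx":0.3,"ty":-0.05,"tz":0.1,"claw":0.28},{"rx":0,"ry":0,"rz":0,"tx":0.3,"ty":-0.05,"tz":0.1,"claw":0.28},{"rx":0,"ry":0,"rz":0,"tx":0.3,"ty":-0.05,"tz":0.1,"claw":0.28},{"rx":0,"ry":0,"rz":0,"tx":0.3,"ty":-0.05,"tz":0.1,"claw":0.28}]'
```

```text
clock: 15.12
tool_pos: [0.5254, -0.057, 0.0055]
orientation: [[0.059, 0.998, 0.0], [0.998, -0.059, -0.0], [-0.0, 0.0, -1.0]]
contact_force: [0.2, 0.4, -1.1]
finger_gap: 0.0289
grip_force: 30.0
```

```bash
python3 -m jog '[{"rx":0,"ry":0,"rz":0,"tx":0,"ty":0,"tz":-0.5,"claw":0.28},{"rx":0,"ry":0,"rz":0,"tx":0,"ty":0,"tz":-2,"claw":0.28},{"rx":0,"ry":0,"rz":0,"tx":0,"ty":0,"tz":-5,"claw":0.28},{"rx":0,"ry":0,"rz":0,"tx":0,"ty":0,"tz":-8,"claw":0.28},{"rx":0,"ry":0,"rz":0,"tx":0,"ty":0,"tz":-11,"claw":0.28},{"rx":0,"ry":0,"rz":0,"tx":0,"ty":0,"tz":-14,"claw":0.28},{"rx":0,"ry":0,"rz":0,"tx":0,"ty":0,"tz":-17,"claw":0.28},{"rx":0,"ry":0,"rz":0,"tx":0,"ty":0,"tz":-19,"claw":0.28},{"rx":0,"ry":0,"rz":0,"tx":0,"ty":0,"tz":-20,"claw":0.28},{"rx":0,"ry":0,"rz":0,"tx":0,"ty":0,"tz":-20,"claw":0.28}]'
python3 - <<'E'
from h import *
p,d=robot.grab_frame("wrist");q,e=robot.grab_frame("side")
cv2.imwrite("pics/f.png",np.hstack([cv2.resize(p[60:260,180:380,::-1],(390,390)),cv2.resize(q[190:400,190:400,::-1],(390,390))]))
E
```

```text
clock: 16.38
tool_pos: [0.5255, -0.0569, 0.2062]
orientation: [[0.059, 0.998, 0.001], [0.998, -0.059, -0.001], [-0.001, 0.001, -1.0]]
contact_force: [0.3, 0.4, -1.0]
finger_gap: 0.0291
grip_force: 30.0
```

View pics/f.png

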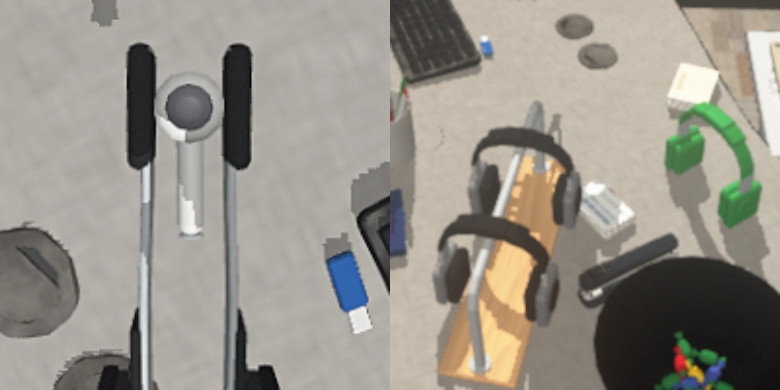

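The earbud is held in the jaws (left panel, 190,105). Both headsets hang on the bar (right panel), and everything else is where it was.

```bash
python3 -c "
from cell import robot
print(robot.finish_job())"
```

```text
the job is handed in; nothing more can be done
None
```

The returned headset hangs on the free part of the rail, and the earbud is held up in the tongs about 20 cm above the desk; I handed the job in at about 16.5 s, and no verdict came back.

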